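# Change the screw station over to the housing's second side

### The arm

A 6-joint arm with a two-finger parallel gripper is mounted at the origin on a cart in front of the work surface, level with it; the furniture and walls round the work are solid. World frame = base frame: x ahead of the robot, y to its left, z up, the work surface at z = 0. Lengths are in m, angles in rad, forces in N, time in s.
With the tool pointing down it reaches from about 0.3 to 0.775 m from the base axis. Payload 14.6 kg.
Tool frame: the origin (TCP) lies on the centre line of the jaws, within the pads' length; the fingertips stand 14 mm ahead of it and the grasp point (between the pads) lies 5 mm behind it; x points along the fingers, y is the direction in which the jaws open and shut, and the axes are right-handed (so a half turn about x gives the same grasp; the last joint's range is limited). The gripper opens to 94 mm and grips with 3 to 60 N. Pads are 16 mm wide; open, the fingers measure 119 mm over their backs; the gripper's body (75 mm by 177 mm) begins 78 mm behind the grasp point.
Start: joints at [-1.184, 0.3, 1.521, -0, 1.321, -0.067], TCP at [0.241, -0.494, 0.219] pointing down, gripper open.
Joint ranges: [-3.03, 3.03], [-0.79, 2.21], [0.23, 2.52], [-1.04, 4.18], [0, 3.07], [-2.55, 2.55]. Speed limits (rad/s): [2.22, 2.22, 2.57, 3.14, 3.14, 3.14].

### API

Orientations are given as [roll, pitch, yaw] about the fixed x, y, z axes, in that order (R = Rz(yaw) Ry(pitch) Rx(roll)).
In Python, from station import * gives the robot as it stands. The module is installed in compiled form; this text tells all that it offers.
- The arm moves only by the shell command python3 -m handwheel 'ROWS' [FORCE]. ROWS is JSON, a list of rows, each a list of 3 entries, a list of its own where there are three numbers: the shift along the tool's x, y, z in mm, then the turn about the tool's x in rad, then the gripper command: -1 is fully open, 1 is shut, values between are in proportion. In form: [[[dx, dy, dz], spin, gripper], ...]. A call has exactly 5 rows; each row is the pose to reach, as a shift and turn from the pose measured when the call began, along the tool's axes at that moment; what a row does not reach only later rows make up. A row lasts 1/10 s, in which the tool goes at most 50 mm and 8.59 degrees, less where a joint would pass 70% of its speed; a pose out of reach is approached as far as the arm can. A call with a gripper value outside its range is refused whole. The fingers move at their own pace and stop on an object; FORCE is the grip in N (left out, the last holds). Time passes only in rows, so rows that repeat a pose let the fingers close, or fill a call up. It gives the time, the measured TCP pose, the force and the opening at its end, in the units of the state.
- get_obs(): the state, without advancing time (a new reading comes with each control period).
- camera(name): name is "side" or "top" or "wrist"; returns (picture, depth): 480x640x3 uint8, blue, green, red; 480x640 float32, m along the optical axis (not along the pixel's ray), 0 where there is no reading.
- camera_info(name): a dict with "fx", "fy", "cx", "cy" (pixels), "extrinsics" (4x4, takes a point from camera to world coordinates). Camera axes: x right, y down, z forward; pixel columns grow to the right and rows downward; lengths in m; the calibration is good to about 2 mm. A picture is of the moment at which its call begins: read the wrist's pose just before it. camera_info takes no time and is no camera call; for the wrist camera it gives the pose at the moment of the call.
- hand_in(): hands the job in, once; it reports no verdict.
The state is a dict: "time_s": time; "qpos": joint angles; "joint_vel": joint speeds; "tau": joint torques, N m; "ee_pos": TCP position; "eef_rot": TCP orientation; "force": force on the tool from outside, world axes, zero at the start; "moment": the same for the moment, N m; "grip_width": finger opening in m.
Only numpy, scipy, OpenCV 4.12 (cv2) and the standard library are available. Lean on these libraries where they do the work, as an engineer would, in place of code of your own. Each camera call takes 0.05 s, during which the arm holds its last target. There are 200 camera calls.

### The job

The housing in the flip nest is to be screwed from its other side next. Turn it over without touching the housing itself: swing the carrier leaf right over onto the receiving leaf until both lie flat, then swing the carrier back flat, leaving the housing upside down in the receiving pocket; and set the unmarked torque selector for that housing: run its lever anticlockwise to the end stop first, then count clockwise clicks from there, three for a cream housing or five for a black one. Leave the waiting housing and everything else on the table as it is.

Things in the scene. Friction and masses are not known exactly. Their poses are not given: they have to be found in the camera images.
- flip_nest: (mm) turn-over nest, screwed down: aluminium base plate 10 thick, 128 along its y. Two leaves share a hinge line along its x: the carrier (blue walls, bar handle) on the +y side, the receiving leaf (grey walls, no handle) on the -y side. A grey rest on the +y half, centred 108 along +x, holds the waiting housing (top at 43). Origin: on the table under the hinge's middle; z up
- nest_hinge (a point): (mm) middle of the nest's hinge line, 36 above the table; the line runs along the nest's x. Steel cheeks 53 either side of it reach 49 high
- carrier (a joint): carrier leaf: 0 = flat open on its own side, 3.14 = swung right over, face down on the receiving leaf. Stiff hinge (0.16 N m), stays where left. On its way over, its stops meet the receiving leaf's wherever that stands (the angles then add to 3.14) and push it along to flat, closed face to face over the housing with 2 mm play. 3 to 8 N at the bar
- receiver (a joint): (mm, rad) receiving leaf (90 wide, edge 60 from the hinge): 0 = flat open on its own (-y) side; grows as it swings up towards the carrier, 1.57 = upright, 3.14 = closed on the flat carrier. Starts raised, at 1.6 to 2.05. Stiff hinge (0.16 N m), stays where left
- carrier_bar (a point): (mm) middle of the carrier's handle: a round black bar 10 in diameter, 74 long (60 free between its two legs), parallel to the hinge line and 98 from it, in the leaf's face plane: 36 above the table when the leaf is flat on either side. 33 free between bar and leaf edge. The bar can turn between the fingers
- receiver_floor (a point): (mm) point on the receiving pocket's floor where a turned housing's origin comes 16 above; z is the leaf's normal, up when it lies flat (floor then 27 above the table), x along the hinge. Pocket 9 deep, 38 x 66.5 for the housing's body of 34 x 62; outer walls have a gap for the tab
- housing_black: (mm) black moulded open tray 34 x 62 x 16, tab 6 long at one long side. Origin: under its bottom, 3 from the body's middle towards the tab; x to the tab, z out of the open side. Starts open side up in the carrier's pocket (origin 35.5 to +y of the nest's origin, 27 up) or in the rest 108 farther along the nest's x; the housings swap from start to start. Turn over the one in the carrier
- housing_cream: cream moulded housing, otherwise the same as the black one; one of the two is in the carrier's pocket, the other in the rest
- torque_box: (mm) torque step box of the screw station, fixed: grey case 132 x 112, top at 62 above the table, with a blank aluminium plate (top at 65) and on it an unmarked eight-position rotary switch with a black lever. Origin: on the table under the switch axis; z up, x away from the robot at yaw 0
- selector (a joint): switch angle: 0 at the anticlockwise end stop (seen from above; the lever then points 105 degrees to the left of the box's x), growing clockwise; eight clicks 0.524 (30 degrees) apart, up to 3.665 at the other stop. Starts two to seven clicks from 0. A detent pulls the lever into the nearest click from up to 0.35 click away; 3 to 7 N at its end moves it on
- selector_tip (a point): (mm) end of the selector's lever, on its centre line at mid height, 58 from the switch axis, 83 above the table. The lever is 12 wide, 73 to 93 above the table, its end rounded about this point (r 6), and runs out from a hub of radius 15; a flange of radius 21 lies below it
- torque_meter: (mm) grey hand-size torque meter with a dial, 66 x 118 x 37, lying flat; a bystander. Origin: middle of its underside
- screwdriver_a: (mm) black-handled screwdriver, 206 long, 29 high, lying along y at the front edge; a bystander. Origin: middle of its underside
- oil_bottle: (mm) cream squeeze bottle with a long red nozzle, 44 across, 143 tall, standing; a bystander. Origin: middle of its underside
- side_cutters: (mm) side cutters with red grips, 131 long, 12 high, lying; a bystander. Origin: middle of its underside
- tape_roll_0: (mm) roll of cream tape, 66 across, 19 high, lying; a bystander. Origin: middle of its underside
- hex_key_0: (mm) bright L-shaped hexagon key, 34 x 114 x 8, lying between nest and torque box; a bystander. Origin: middle of its underside
- tweezers: (mm) steel tweezers, 122 long, 9 high, lying; a bystander. Origin: middle of its underside
- bit_block: (mm) brown block with driver bits standing in it, 38 x 85 x 50; a bystander. Origin: middle of its underside
- threadlock: (mm) small red bottle with a white cap, 34 across, 96 tall, standing; a bystander. Origin: middle of its underside
- steel_dish: (mm) small steel dish of odd screws, 69 across, 17 high; a bystander. Origin: middle of its underside
There are look-alikes about, which are no part of the job. Several things have the shape of the housing_black; the one meant has the colours described above.

How it is judged:
On the way:
1. the selector is run back to its anticlockwise end stop (value of joint selector below 0.1 rad), for 0.15 s.
At the end, for the whole second after the job is handed in: The carrier's housing lies upside down (6 degrees) in the receiving pocket, within 4 mm of its place; receiving leaf flat (0.08 rad), carrier leaf back flat (0.12 rad); selector at click 3 if that housing is cream, 5 if black (0.12 rad); the other housing within 8 mm of its start; all at rest (value of joint carrier between -0.1 and 0.12 rad and value of joint receiver between -0.1 and 0.08 rad and velocity of joint selector below 0.1 rad/s and ((x of housing_black in the frame of receiver_floor between -0.004 and 0.004 m and y of housing_black in the frame of receiver_floor between -0.004 and 0.004 m and z of housing_black in the frame of receiver_floor between 0.0135 and 0.0185 m and angle between housing_black's own z axis and vertical above 3.04 rad and linear speed of housing_black below 0.02 m/s and distance of housing_cream from where it was at the start of the episode below 0.008 m and value of joint selector between 2.49799 and 2.73799 rad) or (x of housing_cream in the frame of receiver_floor between -0.004 and 0.004 m and y of housing_cream in the frame of receiver_floor between -0.004 and 0.004 m and z of housing_cream in the frame of receiver_floor between 0.0135 and 0.0185 m and angle between housing_cream's own z axis and vertical above 3.04 rad and linear speed of housing_cream below 0.02 m/s and distance of housing_black from where it was at the start of the episode below 0.008 m and value of joint selector between 1.4508 and 1.6908 rad))); the robot touches nothing.
It fails at once if the robot touches a housing (contact force between any of the fingers, the arm and housing_black above 1 N or contact force between any of the fingers, the arm and housing_cream above 1 N).
It fails at once if a bystander is moved by more than 2 cm (distance of any of torque_meter, screwdriver_a, oil_bottle, side_cutters, tape_roll_0, hex_key_0, tweezers, bit_block, threadlock, steel_dish from where it was at the start of the episode above 0.02 m).
It also fails if it takes over 69 s, if anything falls off the work surface, if the arm or the gripper's body presses on something with over 40 N, if the wrist force passes 120 N, or if a joint passes its speed limit or range.

## Working session

There is one attempt and no reset: what is moved stays moved. The work goes in short steps, Python scripts to look and compute and a shell command to move; the robot and the scene stay as the last step left them, time stands still between calls to the robot, and variables do not carry over. Pictures are saved under pics/ and viewed, about 8 in all and at most 12, crops included, and the job is handed in when it is done.

```bash
mkdir -p pics; python3 - <<'E'
from station import *
import cv2,numpy as np
o=get_obs();print({k:np.round(v,3).tolist() for k,v in o.items()})
for n in ("top","side"):
    p,d=camera(n);cv2.imwrite(f"pics/{n}0.png",p);np.save(f"pics/{n}0.npy",d)
    i=camera_info(n);print(n,i['fx'],i['cx'],i['cy'],np.round(i['extrinsics'],4).tolist())
E
```

```text
{'time_s': 0.0, 'qpos': [-1.184, 0.3, 1.522, -0.0, 1.321, -0.067], 'joint_vel': [0.0, -0.0, -0.001, -0.0, -0.001, -0.001], 'tau': [-0.0, -53.181, -35.274, 0.071, 0.024, -0.0], 'ee_pos': [0.241, -0.494, 0.219], 'eef_rot': [-1.606, 1.57, 1.99], 'force': [-0.589, -0.257, -0.831], 'moment': [0.063, -0.008, 0.04], 'grip_width': 0.094}
top 575.2612763376662 312.85014939361 232.5493365356512 [[-0.0227, -0.9969, 0.0754, 0.4835], [-0.9997, 0.023, 0.003, -0.0293], [-0.0047, -0.0753, -0.9972, 1.1337], [0.0, 0.0, 0.0, 1.0]]
side 451.92543458054433 313.1030156092481 237.27388170048565 [[-0.8723, -0.2382, 0.4271, 0.2054], [-0.4889, 0.4109, -0.7695, 0.6254], [0.0078, -0.88, -0.4749, 0.4936], [0.0, 0.0, 0.0, 1.0]]
```

View pics/top0.png

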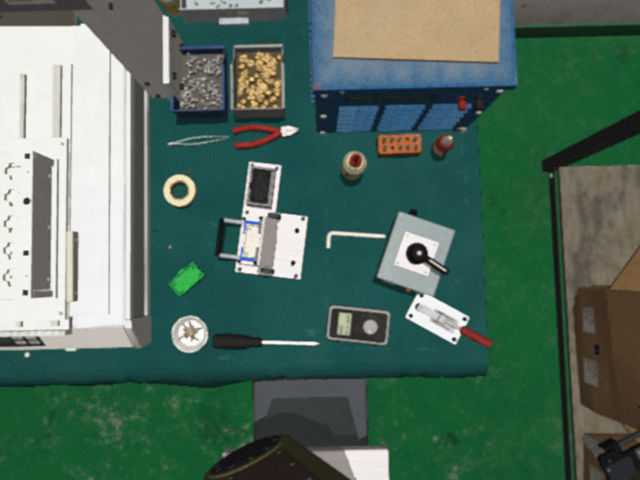

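View pics/side0.png

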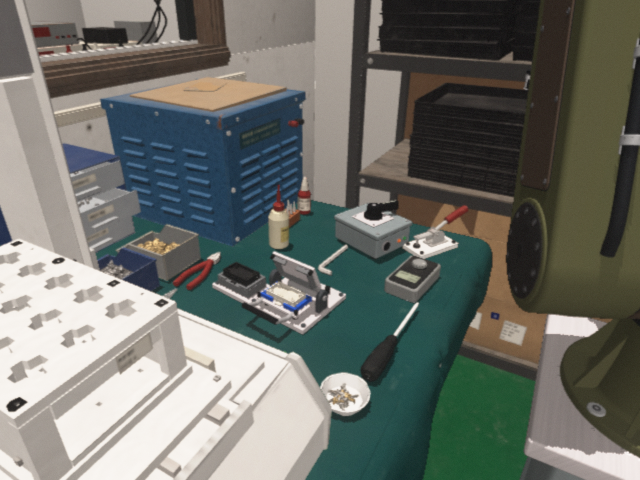

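```bash
cat > h.py <<'E'
import numpy as np,cv2
from station import *
def ray(n,u,v):
    i=camera_info(n);E=i['extrinsics'];r=np.array([(u-i['cx'])/i['fx'],(v-i['cy'])/i['fy'],1.])
    return E[:3,3],E[:3,:3]@r
def onz(n,u,v,z):
    c,r=ray(n,u,v);return c+r*(z-c[2])/r[2]
E
python3 - <<'E'
import cv2,numpy as np
p=cv2.imread('pics/top0.png')
a=cv2.resize(p[155:285,205:315],None,fx=4,fy=4,interpolation=cv2.INTER_CUBIC)
b=cv2.resize(p[200:300,370:460],None,fx=4,fy=4,interpolation=cv2.INTER_CUBIC)
b=cv2.copyMakeBorder(b,0,a.shape[0]-b.shape[0],0,0,cv2.BORDER_CONSTANT)
cv2.imwrite('pics/crop1.png',np.hstack([a,b]))
from h import *
d=np.load('pics/top0.npy')
for (u,v) in [(417,254),(447,270),(385,250),(250,245),(268,245),(222,240),(290,220),(262,185)]:
    c,r=ray('top',u,v);print((u,v),np.round(c+r*d[v,u],4))
E
```

```text
(417, 254) [ 0.5191 -0.2145  0.0872]
(447, 270) [ 0.4888 -0.2669  0.0914]
(385, 250) [ 0.5289 -0.1602  0.0582]
(250, 245) [0.5452 0.0944 0.0385]
(268, 245) [0.5424 0.0571 0.0739]
(222, 240) [0.5585 0.1539 0.    ]
(290, 220) [0.5942 0.0184 0.0091]
(262, 185) [0.6609 0.07   0.0338]
```

View pics/crop1.png

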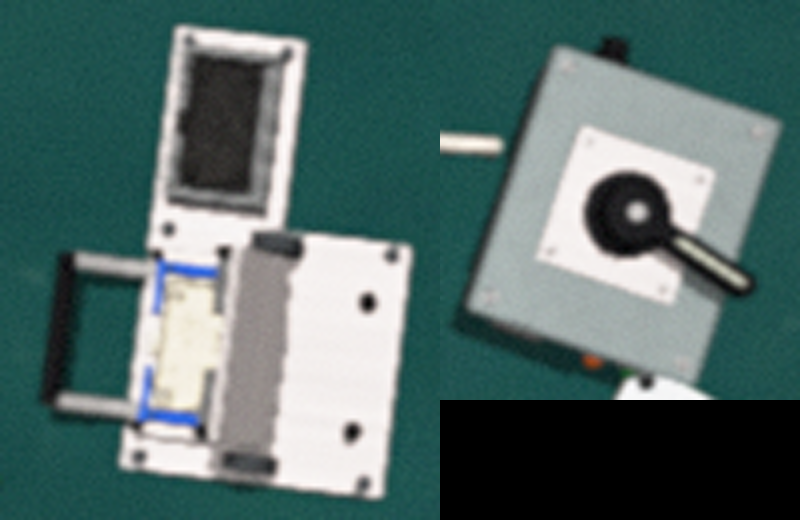

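```bash
python3 - <<'E'
from h import *
d=np.load('pics/top0.npy')
A=lambda X,Y:(205+X/4,155+Y/4); B=lambda X,Y:(370+(X-440)/4,200+Y/4)
f=lambda p,z:onz('top',*p,z)
b1,b2=f(A(66,258),.041),f(A(50,400),.041)
print('bar',b1,b2,(b1+b2)/2,'len',np.linalg.norm(b1-b2),'yaw',np.degrees(np.arctan2(*(b1-b2)[[1,0]])))
c1,c2=f(A(277,243),.049),f(A(250,463),.049)
print('cheeks',c1,c2,(c1+c2)/2,np.linalg.norm(c1-c2),np.degrees(np.arctan2(*(c1-c2)[[1,0]])))
k=[f(A(*q),.010) for q in [(412,245),(382,497),(122,466)]]
print('base',k,np.degrees(np.arctan2(*(k[0]-k[1])[[1,0]])))
P=[f(B(*q),.065) for q in [(583,127),(717,175),(670,303),(538,260)]]
print('plate c',np.mean(P,0),[np.degrees(np.arctan2(*(P[i]-P[j])[[1,0]])) for i,j in [(0,3),(1,2)]])
C=[f(B(*q),.062) for q in [(558,45),(780,122),(694,382),(466,308)]]
print('case c',np.mean(C,0),[np.degrees(np.arctan2(*(C[i]-C[j])[[1,0]])) for i,j in [(0,3),(1,2)]])
h=f(B(636,211),.093);t=f(B(745,284),.093);print('hub',h,'tip',t,np.linalg.norm(h-t),np.degrees(np.arctan2(*(t-h)[[1,0]])))
c,r=ray('top',0,0)
for v in range(140,340,30):
    print(v,[tuple(np.round((lambda cr:cr[0]+cr[1]*d[v,u])(ray('top',u,v)),3)) for u in (100,125,140,150,160)])
from scipy.spatial.transform import Rotation as R
print(np.round(R.from_euler('xyz',get_obs()['eef_rot']).as_matrix(),3))
E
```

```text
bar [0.59504779 0.14780353 0.041     ] [0.52743779 0.15614073 0.041     ] [0.56124279 0.15197213 0.041     ] len 0.06812210600648509 yaw -7.029834420859879
cheeks [0.59905061 0.04638155 0.049     ] [0.49531603 0.06092691 0.049     ] [0.54718332 0.05365423 0.049     ] 0.10474937104954704 -7.981805922363914
base [array([ 0.60068077, -0.01714088,  0.01      ]), array([4.77765084e-01, 1.84289600e-04, 1.00000000e-02]), array([0.49570512, 0.12661001, 0.01      ])] -8.023079383697935
plate c [ 0.51980592 -0.21799341  0.065     ] [np.float64(-20.556325846417536), np.float64(-22.252913230198878)]
case c [ 0.52107203 -0.21741705  0.062     ] [np.float64(-21.05061825369925), np.float64(-20.48973303043963)]
hub [ 0.52106124 -0.21720154  0.093     ] tip [ 0.48704118 -0.26507687  0.093     ] 0.0587316905509062 -125.39748600677318
140 [(np.float64(0.73), np.float64(0.344), np.float64(0.141)), (np.float64(0.734), np.float64(0.306), np.float64(0.122)), (np.float64(0.751), np.float64(0.301), np.float64(0.049)), (np.float64(0.764), np.float64(0.297), np.float64(-0.004)), (np.float64(0.762), np.float64(
[... 1198 characters left out ...]
278), np.float64(-0.004))]
290 [(np.float64(0.468), np.float64(0.342), np.float64(0.14)), (np.float64(0.467), np.float64(0.304), np.float64(0.126)), (np.float64(0.465), np.float64(0.3), np.float64(0.053)), (np.float64(0.463), np.float64(0.297), np.float64(-0.002)), (np.float64(0.463), np.float64(0.277), np.float64(-0.002))]
320 [(np.float64(0.416), np.float64(0.345), np.float64(0.133)), (np.float64(0.415), np.float64(0.304), np.float64(0.126)), (np.float64(0.411), np.float64(0.292), np.float64(0.078)), (np.float64(0.483), np.float64(-0.029), np.float64(1.134)), (np.float64(0.404), np.float64(0.277), np.float64(-0.001))]
[[-0.     0.438 -0.899]
 [ 0.001 -0.899 -0.438]
 [-1.    -0.001 -0.   ]]
```

```bash
cat >> h.py <<'E'
from scipy.spatial.transform import Rotation as R
def rel(pts,yaw=None):
    """world TCP targets -> tool shifts (mm); yaw = wanted world angle of tool y (deg) -> spin"""
    o=get_obs();M=R.from_euler('xyz',o['eef_rot']).as_matrix();y=np.degrees(np.arctan2(M[1,1],M[0,1]))
    print('t',round(o['time_s'],2),'tcp',np.round(o['ee_pos'],4),'y',round(y,1),'F',np.round(o['force'],1),'w',round(o['grip_width'],4),'q6',round(o['qpos'][5],2))
    for i,p in enumerate(np.atleast_2d(pts)):
        yy=y if yaw is None else np.atleast_1d(yaw)[min(i,np.size(yaw)-1)]
        print(np.round((np.array(p)-o['ee_pos'])@M*1000).astype(int).tolist(),round(np.radians((y-yy+180)%360-180),2))
HUB=np.array([.521,-.2175]);N=np.array([.547,.0537]);NY=np.array([.139,.990])
def sel(angs,r=.048,z=.09): return [[HUB[0]+r*np.cos(np.radians(a)),HUB[1]+r*np.sin(np.radians(a)),z] for a in angs]
def bar(angs,r=.098,off=.005): return [[*(N+NY*r*np.cos(np.radians(a))),.036+r*np.sin(np.radians(a))-off] for a in angs]
E
python3 -m handwheel '[[[0,-19,-46],0,1],[[0,-38,-93],0,1],[[0,-57,-139],0,1],[[0,-76,-186],0,1],[[0,-94,-232],0,1]]' 20
python3 -c "
from h import *
rel(sel([-160],z=.2)+sel([-160]))"
```

```text
time_s: 0.6
ee_pos: [0.4089, -0.3066, 0.219]
eef_rot: [-1.546, 1.57, 2.049]
force: [0.8, -1.4, -0.8]
grip_width: 0.0576
t 0.6 tcp [ 0.4089 -0.3066  0.219 ] y -64.0 F [ 0.8 -1.4 -0.8] w 0.0576 q6 0.4
[19, -36, -92] 0.0
[129, -36, -92] 0.0
```

```bash

python3 -m handwheel '[[[10,-18,-46],0,1],[[20,-36,-92],0,1],[[50,-36,-92],0,1],[[85,-36,-92],0,1],[[105,-36,-92],0,1]]'
python3 - <<'E'
from h import *
o=get_obs();p,d=camera('top');cv2.imwrite('pics/t2.png',cv2.resize(p[190:310,360:480],None,fx=5,fy=5,interpolation=cv2.INTER_CUBIC))
p,d=camera('side');cv2.imwrite('pics/s2.png',cv2.resize(p[150:300,300:500],None,fx=4,fy=4,interpolation=cv2.INTER_CUBIC))
rel(sel([-160,-150,-140,-130,-120]))
E
```

```text
time_s: 1.1
ee_pos: [0.475, -0.2327, 0.1113]
eef_rot: [-1.13, 1.567, 2.466]
force: [1.3, 0.3, 0.4]
grip_width: 0.0174
t 1.2 tcp [ 0.4745 -0.2329  0.1113] y -64.0 F [-0.1  0.4  0.3] w 0.0095 q6 0.59
[21, 2, -1] 0.0
[21, 10, -1] 0.0
[21, 18, -2] 0.0
[21, 26, -5] 0.0
[21, 33, -9] 0.0
```

View pics/s2.png

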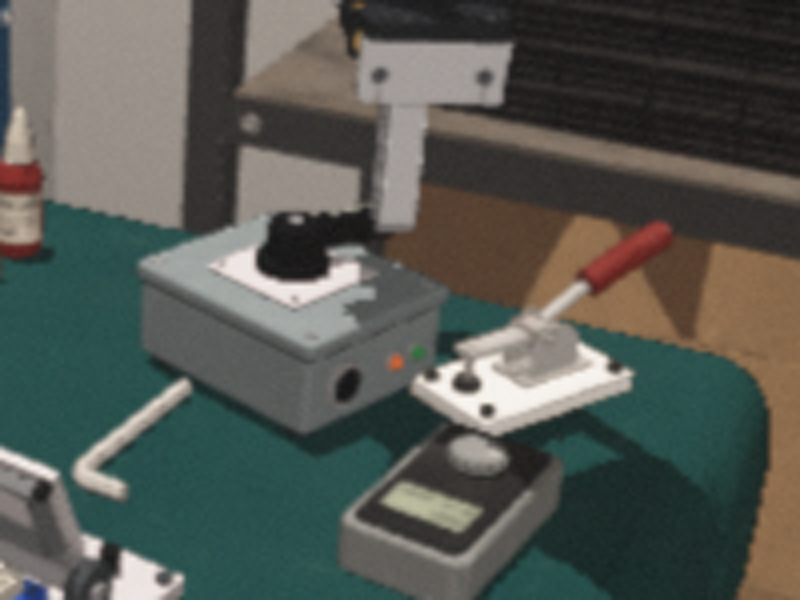

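```bash

python3 -m handwheel '[[[21,2,-1],0,1],[[21,10,-1],0,1],[[21,18,-2],0,1],[[21,26,-5],0,1],[[21,33,-9],0,1]]'
python3 - <<'E'
from h import *
rel(sel([-112,-104,-95,-85,-75,-65,-55,-45,-35,-25]))
E
```

```text
time_s: 1.7
ee_pos: [0.4979, -0.2597, 0.0916]
eef_rot: [-1.099, 1.567, 2.496]
force: [-2.4, 2.0, 0.4]
grip_width: 0.0006
t 1.7 tcp [ 0.4979 -0.2597  0.0916] y -64.0 F [-2.4  2.   0.4] w 0.0006 q6 0.57
[2, 4, -4] 0.0
[2, 9, -8] 0.0
[1, 13, -15] 0.0
[1, 17, -22] 0.0
[1, 19, -30] 0.0
[1, 20, -38] 0.0
[1, 20, -47] 0.0
[1, 17, -55] 0.0
[1, 14, -63] 0.0
[1, 9, -69] 0.0
```

```bash

python3 -m handwheel '[[[2,4,-4],0,1],[[2,9,-8],0,1],[[1,13,-15],0,1],[[1,17,-22],0,1],[[1,19,-30],0,1]]'
python3 - <<'E'
from h import *
p,d=camera('top');cv2.imwrite('pics/t3.png',cv2.resize(p[190:310,360:480],None,fx=5,fy=5,interpolation=cv2.INTER_CUBIC))
rel(sel([-65,-55,-45,-35,-25,-15,-5]))
E
```

```text
time_s: 2.2
ee_pos: [0.5335, -0.2639, 0.0907]
eef_rot: [-0.927, 1.566, 2.668]
force: [-6.7, 1.0, 2.8]
grip_width: 0.0005
t 2.25 tcp [ 0.5345 -0.2635  0.0906] y -64.0 F [-1.5  0.   1.5] w 0.0005 q6 0.6
[1, 1, -7] 0.0
[1, 0, -16] 0.0
[1, -2, -24] 0.0
[1, -5, -31] 0.0
[1, -10, -38] 0.0
[1, -16, -44] 0.0
[1, -23, -49] 0.0
```

View pics/t3.png

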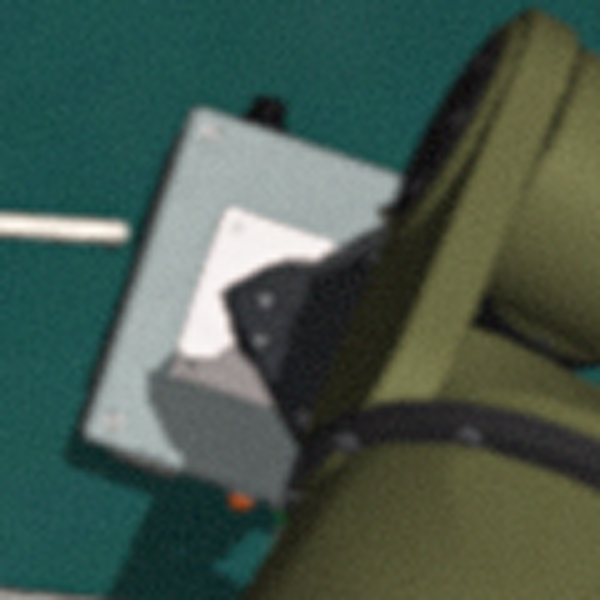

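```bash

python3 -m handwheel '[[[1,1,-7],0,1],[[1,0,-16],0,1],[[1,-2,-24],0,1],[[1,-5,-31],0,1],[[1,-10,-38],0,1]]'
python3 - <<'E'
from h import *
rel(sel([-15,-5,5,15,25,35,45]))
E
```

```text
time_s: 2.75
ee_pos: [0.5647, -0.2376, 0.0895]
eef_rot: [-0.84, 1.567, 2.756]
force: [-5.3, -5.5, -0.7]
grip_width: 0.0
t 2.75 tcp [ 0.5647 -0.2376  0.0895] y -64.0 F [-5.3 -5.5 -0.7] w 0.0 q6 0.66
[0, -6, -6] 0.0
[0, -13, -11] 0.0
[0, -20, -14] 0.0
[0, -28, -17] 0.0
[0, -36, -18] 0.0
[0, -45, -17] 0.0
[0, -53, -15] 0.0
```

```bash

python3 -m handwheel '[[[0,-6,-6],0,1],[[0,-13,-11],0,1],[[0,-20,-14],0,1],[[0,-28,-17],0,1],[[0,-36,-18],0,1]]'
python3 - <<'E'
from h import *
rel(sel([35,42,48,54,58,62,66,70,74]))
E
```

```text
time_s: 3.25
ee_pos: [0.5651, -0.1967, 0.0897]
eef_rot: [-0.889, 1.567, 2.706]
force: [0.1, 0.7, 0.3]
grip_width: 0.0004
t 3.25 tcp [ 0.5651 -0.1967  0.0897] y -64.0 F [0.1 0.7 0.3] w 0.0004 q6 0.72
[0, -8, 1] 0.0
[0, -14, 3] 0.0
[0, -19, 4] 0.0
[0, -23, 6] 0.0
[0, -26, 8] 0.0
[0, -29, 10] 0.0
[0, -31, 12] 0.0
[0, -34, 14] 0.0
[0, -36, 17] 0.0
```

```bash

python3 -m handwheel '[[[0,-8,1],0,1],[[0,-14,3],0,1],[[0,-19,4],0,1],[[0,-23,6],0,1],[[0,-26,8],0,1]]'
python3 - <<'E'
from h import *
rel(sel([62,65,68,71,74]))
E
```

```text
time_s: 3.75
ee_pos: [0.5462, -0.1764, 0.0898]
eef_rot: [-0.941, 1.567, 2.655]
force: [3.4, -2.5, -0.3]
grip_width: 0.0006
t 3.75 tcp [ 0.5462 -0.1764  0.0898] y -64.0 F [ 3.4 -2.5 -0.3] w 0.0006 q6 0.74
[0, -2, 2] 0.0
[0, -4, 3] 0.0
[0, -6, 5] 0.0
[0, -8, 7] 0.0
[0, -10, 9] 0.0
```

```bash

python3 -m handwheel '[[[0,-2,2],0,1],[[0,-4,3],0,1],[[0,-4,3],0,1],[[0,-6,5],0,1],[[0,-6,5],0,1]]'
python3 - <<'E'
from h import *
rel(sel([62,65,68,71,74]))
E
```

```text
time_s: 4.25
ee_pos: [0.5431, -0.1759, 0.091]
eef_rot: [2.238, 1.561, -0.45]
force: [33.0, -18.9, -19.7]
grip_width: 0.0006
t 4.25 tcp [ 0.5431 -0.1759  0.091 ] y -64.0 F [ 33.  -18.9 -19.7] w 0.0006 q6 0.74
[1, -1, -1] 0.0
[1, -3, 1] 0.0
[1, -4, 2] 0.0
[1, -6, 4] 0.0
[1, -8, 6] 0.0
```

```bash

python3 -m handwheel '[[[0,2,-2],0,1],[[0,10,-8],0,1],[[-30,12,-10],0,1],[[-65,12,-10],0,1],[[-80,12,-10],0,1]]'
python3 - <<'E'
from h import *
p,d=camera('wrist');cv2.imwrite('pics/w1.png',p)
rel(sel([84],r=.05,z=.17)+sel([84],r=.05,z=.088),-6)
E
```

```text
time_s: 4.75
ee_pos: [0.5573, -0.1822, 0.1741]
eef_rot: [2.267, 1.557, -0.421]
force: [-1.3, 0.3, 0.0]
grip_width: 0.0005
t 4.8 tcp [ 0.5577 -0.1824  0.1755] y -64.0 F [ 1.2 -0.4  2.7] w 0.0007 q6 0.74
[5, -27, 22] -1.01
[87, -28, 23] -1.01
```

View pics/w1.png

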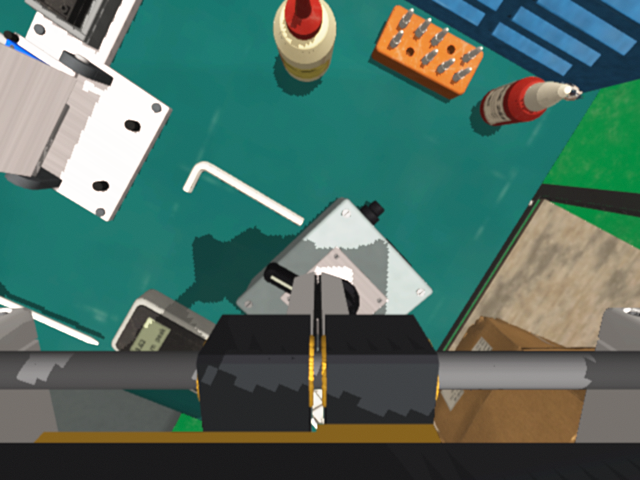

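```bash
python3 - <<'E'
from h import *
for u,v in [(270,267),(274,271),(340,296)]:
    t=onz('wrist',u,v,.093)[:2];print(t,np.degrees(np.arctan2(*(t-HUB)[::-1])),np.linalg.norm(t-HUB))
print(onz('wrist',337,266,.065),onz('wrist',303,220,.004))
E
```

```text
[ 0.5346523  -0.15589047] 77.50550139629041 0.06310403661975741
[ 0.53309083 -0.15986502] 78.15213499824675 0.058889550557619866
[ 0.53667877 -0.2134683 ] 14.42081708482306 0.016188831190521873
[ 0.55012813 -0.2062367   0.065     ] [ 0.56267886 -0.16705548  0.004     ]
```

```bash

python3 -m handwheel '[[[0,-7,5],-0.15,0],[[2,-14,10],-0.3,0],[[4,-21,15],-0.45,0],[[5,-27,20],-0.6,0],[[5,-27,20],-0.74,0]]' 15
python3 - <<'E'
from h import *
rel(sel([82],r=.05,z=.17)+sel([82],r=.05,z=.088),-7)
E
```

```text
time_s: 5.3
ee_pos: [0.527, -0.1664, 0.1691]
eef_rot: [1.528, 1.557, -0.415]
force: [0.4, 0.7, 0.8]
grip_width: 0.037
t 5.3 tcp [ 0.527  -0.1664  0.1691] y -21.3 F [0.4 0.7 0.8] w 0.037 q6 -0.0
[-1, 1, 1] -0.25
[81, 0, 1] -0.25
```

```bash

python3 -m handwheel '[[[0,0,1],-0.13,0],[[20,0,1],-0.25,0],[[50,0,1],-0.25,0],[[80,0,1],-0.25,0],[[81,0,1],-0.25,0]]' 15
python3 -m handwheel '[[[0,0,0],0,1],[[0,0,0],0,1],[[0,0,0],0,1],[[0,0,0],0,1],[[0,0,0],0,1]]' 15
python3 - <<'E'
from h import *
rel(sel([84]))
E
```

```text
time_s: 5.8
ee_pos: [0.5255, -0.167, 0.0841]
eef_rot: [1.249, 1.564, -0.443]
force: [0.5, 0.2, -0.5]
grip_width: 0.0471
time_s: 6.3
ee_pos: [0.5266, -0.1673, 0.0851]
eef_rot: [1.31, 1.56, -0.383]
force: [8.4, -0.6, -1.2]
grip_width: 0.0121
t 6.3 tcp [ 0.5266 -0.1673  0.0851] y -7.0 F [ 8.4 -0.6 -1.2] w 0.0121 q6 -0.25
[-5, 0, 3] 0.0
```

```bash

for k in 1; do python3 -m handwheel '[[[0,7,0.5],0.14,1],[[0,14,2],0.28,1],[[0,20.5,4.5],0.42,1],[[0,26.5,7.5],0.56,1],[[0,32,12],0.7,1]]' 20; done
python3 - <<'E'
from h import *
rel(sel([43]))
E
```

```text
time_s: 6.8
ee_pos: [0.5575, -0.1822, 0.0854]
eef_rot: [2.161, 1.56, -0.237]
force: [4.9, 6.4, -4.5]
grip_width: 0.0122
t 6.8 tcp [ 0.5575 -0.1822  0.0854] y -47.4 F [ 4.9  6.4 -4.5] w 0.0122 q6 0.45
[-5, 1, 3] 0.0
```

```bash

python3 -m handwheel '[[[0,7,0.5],0.14,1],[[0,14,2],0.28,1],[[0,20.5,4.5],0.42,1],[[0,26.5,7.5],0.56,1],[[0,32,12],0.7,1]]'
python3 - <<'E'
from h import *
rel(sel([-6],r=.05,z=.085),-96.5)
E
```

```text
time_s: 7.3
ee_pos: [0.5711, -0.214, 0.0855]
eef_rot: [2.868, 1.559, -0.235]
force: [7.8, -2.6, -7.2]
grip_width: 0.0115
t 7.3 tcp [ 0.5711 -0.214   0.0855] y -87.8 F [ 7.8 -2.6 -7.2] w 0.0115 q6 1.11
[1, 9, 1] 0.15
```

Finish the arc, settle, then open to let the detent centre it.

```bash

python3 -m handwheel '[[[0,4,0.5],0.08,1],[[0,8.5,1],0.15,1],[[0,8.5,1],0.15,1],[[0,8.5,1],0.15,1],[[0,8.5,1],0.15,0]]'
python3 -m handwheel '[[[0,0,0],0,0],[[0,0,0],0,0],[[-40,0,0],0,0],[[-80,0,0],0,0],[[-85,0,0],0,0]]'
python3 - <<'E'
from h import *
p,d=camera('wrist');cv2.imwrite('pics/w2.png',p)
i=camera_info('wrist');E=i['extrinsics'];print(np.round(E,3).tolist())
rel([[*bar([0])[0][:2],.17]],-98)
E
```

```text
time_s: 7.8
ee_pos: [0.5706, -0.2224, 0.0856]
eef_rot: [3.026, 1.558, -0.227]
force: [0.3, -0.0, 0.0]
grip_width: 0.0173
time_s: 8.3
ee_pos: [0.5711, -0.2229, 0.176]
eef_rot: [2.942, 1.551, -0.311]
force: [0.0, -0.1, 0.3]
grip_width: 0.047
[[-0.111, -0.968, -0.225, 0.638], [-0.994, 0.109, 0.022, -0.23], [0.003, 0.226, -0.974, 0.34], [0.0, 0.0, 0.0, 1.0]]
t 8.35 tcp [ 0.5706 -0.2227  0.1741] y -96.4 F [-0.2  0.5  1. ] w 0.0472 q6 1.25
[2, -370, 51] 0.03
```

View pics/w2.png

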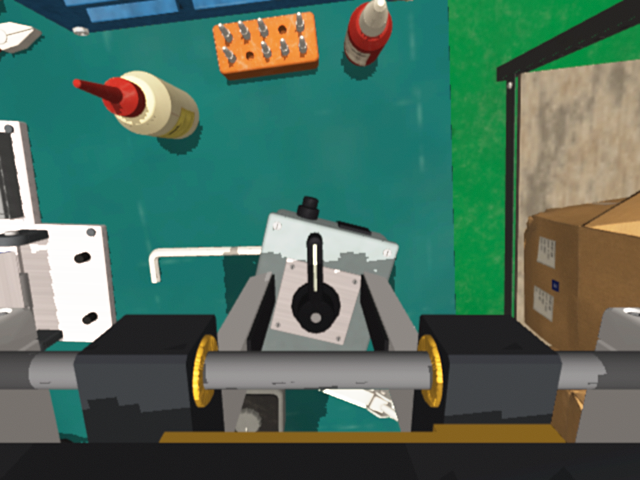

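```bash
python3 - <<'E'
from h import *
E=camera_info('wrist')
g=lambda u,v,z:onz('wrist',u,v,z)[:2]
a=lambda d:np.degrees(np.arctan2(d[1],d[0]))
h,t=g(316,318,.093),g(315,240,.093);P=[g(*q,.065) for q in[(291,262),(362,278),(345,342),(272,330)]]
print(h,t,a(t-h),np.mean(P,0),[a(P[0]-P[3]),a(P[1]-P[2]),a(P[0]-P[1])-90])
C=[g(*q,.062) for q in[(274,213),(397,243)]];print(a(C[0]-C[1])-90)
E
```

```text
[ 0.52199213 -0.21690245] [ 0.58322668 -0.22308457] -5.764941521715219 [ 0.52169269 -0.2181206 ] [np.float64(-22.351191868770833), np.float64(-19.009648010727712), np.float64(-19.68582142382823)]
-20.307884643633045
```

```bash

python3 -m handwheel '[[[0,-40,10],0.03,0.3],[[0,-80,20],0.03,0.3],[[0,-120,30],0.03,0.3],[[0,-165,40],0.03,0.3],[[0,-210,50],0.03,0.3]]'
python3 - <<'E'
from h import *
rel([[*bar([0])[0][:2],.17]],-98)
E
```

```text
time_s: 8.85
ee_pos: [0.5432, -0.0069, 0.1714]
eef_rot: [2.962, 1.554, -0.321]
force: [-0.0, -0.5, 0.2]
grip_width: 0.0329
t 8.85 tcp [ 0.5432 -0.0069  0.1714] y -98.1 F [-0.  -0.5  0.2] w 0.0329 q6 1.64
[1, -159, 5] -0.0
```

```bash

python3 -m handwheel '[[[0,-40,1],0,0.3],[[0,-80,2],0,0.3],[[0,-120,4],0,0.3],[[0,-159,5],0,0.3],[[0,-159,5],0,0.3]]'
python3 - <<'E'
from h import *
p,d=camera('wrist');cv2.imwrite('pics/w3.png',p)
p,d=camera('side');cv2.imwrite('pics/s3.png',p)
rel([[*bar([0])[0][:2],.10],bar([0])[0]],-98)
E
```

```text
time_s: 9.35
ee_pos: [0.5601, 0.1548, 0.1693]
eef_rot: [2.929, 1.556, -0.351]
force: [-0.6, 0.2, 0.6]
grip_width: 0.0328
t 9.45 tcp [0.5601 0.1515 0.1696] y -98.0 F [-0.7 -0.3  0. ] w 0.0328 q6 1.92
[70, 0, 0] -0.0
[139, 0, 1] -0.0
```

View pics/w3.png

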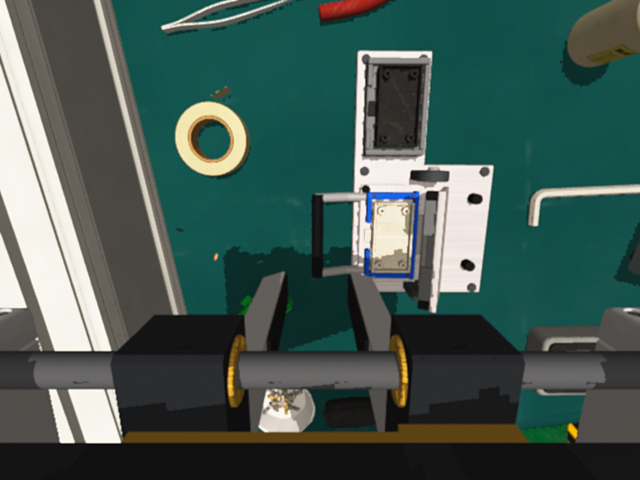

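```bash
python3 - <<'E'
from h import *
a,b=onz('wrist',318,195,.039),onz('wrist',318,276,.039)
print(a,b,(a+b)/2,np.degrees(np.arctan2(*(a-b)[[1,0]])))
c,e=onz('wrist',430,176,.049),onz('wrist',434,300,.049);print(c,e)
E
```

```text
[0.59998923 0.14434383 0.039     ] [0.52834471 0.15445924 0.039     ] [0.56416697 0.14940153 0.039     ] -8.036413892255165
[0.60333164 0.05205153 0.049     ] [0.49513691 0.05570642 0.049     ]
```

```bash

python3 -m handwheel '[[[40,0,0],0,0.3],[[85,0,-1],0,0.3],[[120,0,-1],0,0.3],[[135,0,-1],0,0.3],[[138,0,-1],0,0.3]]'
python3 -m handwheel '[[[0,0,0],0,1],[[0,0,0],0,1],[[0,0,0],0,1],[[0,0,0],0,1],[[0,0,0],0,1]]' 12
python3 - <<'E'
from h import *
rel(bar([0,6,13,21,29,37]),-98)
E
```

```text
time_s: 9.95
ee_pos: [0.5624, 0.1494, 0.0302]
eef_rot: [2.753, 1.558, -0.53]
force: [0.6, -0.4, 0.2]
grip_width: 0.0328
time_s: 10.45
ee_pos: [0.5637, 0.1526, 0.0322]
eef_rot: [-3.079, 1.555, -0.078]
force: [3.6, 24.2, -1.9]
grip_width: 0.0119
t 10.45 tcp [0.5637 0.1526 0.0322] y -98.1 F [ 3.6 24.2 -1.9] w 0.0119 q6 1.92
[1, 2, 3] -0.0
[-9, 3, 3] -0.0
[-21, 5, 2] -0.0
[-34, 9, 2] -0.0
[-46, 15, 2] -0.0
[-58, 22, 2] -0.0
```

```bash
sed -i 's/^HUB=.*/HUB=np.array([.521,-.2175]);N=np.array([.5495,.0562]);NY=np.array([.139,.990])/' h.py
python3 -m handwheel '[[[0,-1.5,0],0,1],[[0,-1.5,0],0,1],[[0,-1.5,0],0,1],[[0,-1.5,0],0,1],[[0,-1.5,0],0,1]]' 12
python3 - <<'E'
from h import *
rel(bar([0,6,13,21,29,37]),-98)
E
```

```text
time_s: 10.95
ee_pos: [0.564, 0.1541, 0.0326]
eef_rot: [-3.065, 1.554, -0.064]
force: [-2.6, 0.7, 0.5]
grip_width: 0.0092
t 10.95 tcp [0.564  0.1541 0.0326] y -98.1 F [-2.6  0.7  0.5] w 0.0092 q6 1.92
[2, 1, 1] -0.0
[-9, 2, 1] -0.0
[-20, 4, 0] -0.0
[-34, 8, 0] -0.0
[-46, 13, 0] -0.0
[-57, 21, 0] -0.0
```

```bash
sed -i 's/N=np.array(\[.5495,.0562\])/N=np.array([.5504,.0571])/;s/off=.005/off=.004/' h.py
python3 -m handwheel '[[[-8,0.5,0],0,1],[[-20,2,0],0,1],[[-33,6,0],0,1],[[-46,12,0],0,1],[[-58,19,0],0,1]]' 12
python3 - <<'E'
from h import *
rel(bar([37,45,53,61,69,77]),-98)
E
```

```text
time_s: 11.45
ee_pos: [0.561, 0.1353, 0.0927]
eef_rot: [-3.014, 1.552, -0.014]
force: [5.0, 0.0, -4.0]
grip_width: 0.0095
t 11.45 tcp [0.561  0.1353 0.0927] y -98.1 F [ 5.  0. -4.] w 0.0095 q6 1.89
[2, 1, 0] -0.0
[-9, 10, -1] -0.0
[-18, 20, -1] -0.0
[-25, 31, -1] -0.0
[-31, 44, -1] -0.0
[-35, 57, -1] -0.0
```

```bash

python3 -m handwheel '[[[-9,10,-1],0,1],[[-18,20,-1],0,1],[[-25,31,-1],0,1],[[-31,44,-1],0,1],[[-35,57,-1],0,1]]' 12
python3 - <<'E'
from h import *
rel(bar([77,85,93,101,109,117]),-98)
E
```

```text
time_s: 11.95
ee_pos: [0.5538, 0.0789, 0.1304]
eef_rot: [-2.935, 1.548, 0.066]
force: [0.9, 5.8, 5.9]
grip_width: 0.0094
t 11.95 tcp [0.5538 0.0789 0.1304] y -98.0 F [0.9 5.8 5.9] w 0.0094 q6 1.79
[3, 0, 0] -0.0
[1, 14, 0] -0.0
[0, 27, 0] -0.0
[2, 41, 0] -0.0
[5, 54, 0] -0.0
[11, 67, 1] -0.0
```

```bash

python3 -m handwheel '[[[-1,14,0],0,1],[[-2,27,0],0,1],[[0,41,0],0,1],[[3,54,0],0,1],[[9,67,0],0,1]]' 12
python3 - <<'E'
from h import *
rel(bar([117,125,133,141,148,155]),-98)
E
```

```text
time_s: 12.45
ee_pos: [0.5445, 0.0115, 0.1216]
eef_rot: [-2.949, 1.548, 0.052]
force: [-2.8, 3.4, 2.3]
grip_width: 0.0097
t 12.45 tcp [0.5445 0.0115 0.1216] y -98.0 F [-2.8  3.4  2.3] w 0.0097 q6 1.66
[2, -2, 1] -0.0
[9, 10, 1] -0.0
[18, 21, 1] -0.0
[28, 30, 1] -0.0
[38, 37, 1] -0.0
[48, 43, 2] -0.0
```

```bash

python3 -m handwheel '[[[8,10,0],0,1],[[17,21,0],0,1],[[27,30,1],0,1],[[37,37,1],0,1],[[47,43,1],0,1]]' 12
python3 - <<'E'
from h import *
rel(bar([155,161,167,172,177,180,183]),-98)
E
```

```text
time_s: 12.95
ee_pos: [0.5383, -0.0315, 0.0735]
eef_rot: [-2.94, 1.548, 0.061]
force: [0.2, 5.5, 0.5]
grip_width: 0.0094
t 12.95 tcp [ 0.5383 -0.0315  0.0735] y -98.1 F [0.2 5.5 0.5] w 0.0094 q6 1.58
[0, -1, 0] -0.0
[10, 3, 1] -0.0
[19, 6, 1] -0.0
[28, 8, 1] -0.0
[36, 9, 1] -0.0
[41, 9, 1] -0.0
[47, 9, 1] -0.0
```

```bash

python3 -m handwheel '[[[10,3,0],0,1],[[19,6,1],0,1],[[28,8,1],0,1],[[36,9,1],0,1],[[41,9,1],0,1]]' 12
python3 -m handwheel '[[[1,0,0],0,1],[[2,0,0],0,1],[[2,0,0],0,1],[[2,0,0],0,1],[[2,0,0],0,1]]' 12
python3 - <<'E'
from h import *
p,d=camera('side');cv2.imwrite('pics/s4.png',cv2.resize(p[220:350,180:360],None,fx=4,fy=4,interpolation=cv2.INTER_CUBIC))
rel(bar([180]),-98)
E
```

```text
time_s: 13.45
ee_pos: [0.5368, -0.04, 0.0316]
eef_rot: [-2.931, 1.549, 0.07]
force: [-0.6, 1.3, 11.6]
grip_width: 0.0096
time_s: 13.95
ee_pos: [0.5373, -0.04, 0.0305]
eef_rot: [-2.958, 1.548, 0.044]
force: [-3.8, 0.2, 13.1]
grip_width: 0.0095
t 14.0 tcp [ 0.5373 -0.04    0.0305] y -98.0 F [-3.6 -0.5 14. ] w 0.0098 q6 1.56
[-2, 0, 0] -0.0
```

View pics/s4.png

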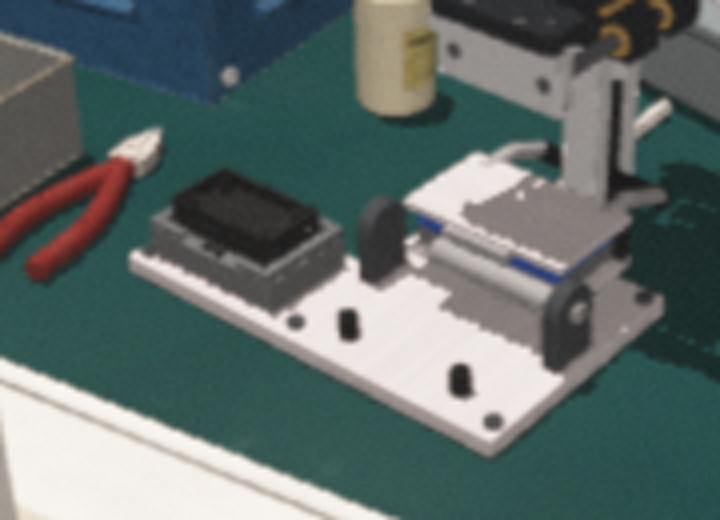

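```bash

python3 -m handwheel '[[[2,0,0],0,1],[[4,0,0],0,1],[[5,0,0],0,1],[[5,0,0],0,1],[[5,0,0],0,1]]' 20
python3 - <<'E'
from h import *
rel(bar([180,177,172,167,161,155]),-98)
E
```

```text
time_s: 14.5
ee_pos: [0.5388, -0.0403, 0.0277]
eef_rot: [-3.0, 1.544, 0.002]
force: [-6.3, -0.5, 26.7]
grip_width: 0.0091
t 14.5 tcp [ 0.5388 -0.0403  0.0277] y -98.0 F [-6.3 -0.5 26.7] w 0.0091 q6 1.56
[-4, 0, 2] -0.0
[-10, 0, 2] -0.0
[-18, -1, 2] -0.0
[-26, -3, 1] -0.0
[-36, -6, 1] -0.0
[-46, -9, 1] -0.0
```

```bash

python3 -m handwheel '[[[-3,0,0],0,1],[[-7,0,0],0,1],[[-12,0,0],0,1],[[-18,-1,0],0,1],[[-26,-3,0],0,1]]' 12
python3 - <<'E'
from h import *
rel(bar([167,160,152,144,136,128]),-98)
E
```

```text
time_s: 15.0
ee_pos: [0.5387, -0.0368, 0.0534]
eef_rot: [-2.98, 1.544, 0.022]
force: [6.8, 4.8, -5.8]
grip_width: 0.0094
t 15.0 tcp [ 0.5387 -0.0368  0.0534] y -98.0 F [ 6.8  4.8 -5.8] w 0.0094 q6 1.57
[-1, 1, 1] 0.0
[-12, -3, 1] 0.0
[-25, -8, 1] 0.0
[-36, -15, 1] 0.0
[-47, -24, 0] 0.0
[-56, -35, 0] 0.0
```

```bash

python3 -m handwheel '[[[-12,-3,0],0,1],[[-25,-8,0],0,1],[[-36,-15,0],0,1],[[-47,-24,0],0,1],[[-57,-35,0],0,1]]' 12
python3 - <<'E'
from h import *
rel(bar([128,120,112,104,96,88]),-98)
E
```

```text
time_s: 15.5
ee_pos: [0.5411, -0.0005, 0.109]
eef_rot: [-2.887, 1.547, 0.115]
force: [6.0, 10.2, -19.6]
grip_width: 0.0095
t 15.5 tcp [ 5.411e-01 -5.000e-04  1.090e-01] y -98.0 F [  6.   10.2 -19.6] w 0.0095 q6 1.64
[0, 2, -1] 0.0
[-8, -9, -1] 0.0
[-14, -22, -2] 0.0
[-18, -35, -2] 0.0
[-20, -48, -2] 0.0
[-21, -62, -2] 0.0
```

```bash

python3 -m handwheel '[[[-5,-9,0],0,1],[[-11,-22,0],0,1],[[-15,-35,0],0,1],[[-17,-48,0],0,1],[[-18,-62,0],0,1]]' 10
python3 - <<'E'
from h import *
p,d=camera('side');cv2.imwrite('pics/s5.png',cv2.resize(p[220:350,180:360],None,fx=4,fy=4,interpolation=cv2.INTER_CUBIC))
rel(bar([88,80,72,64,56,48]),-98)
E
```

```text
time_s: 16.0
ee_pos: [0.5494, 0.0616, 0.1274]
eef_rot: [-2.897, 1.547, 0.105]
force: [3.9, -3.5, -2.8]
grip_width: 0.0093
t 16.05 tcp [0.5497 0.0633 0.1273] y -97.9 F [3.9 2.6 3.4] w 0.0095 q6 1.76
[-3, 3, -2] 0.0
[-1, -11, -2] 0.0
[2, -24, -2] 0.0
[8, -37, -1] 0.0
[14, -49, -1] 0.0
[23, -59, -1] 0.0
```

View pics/s5.png

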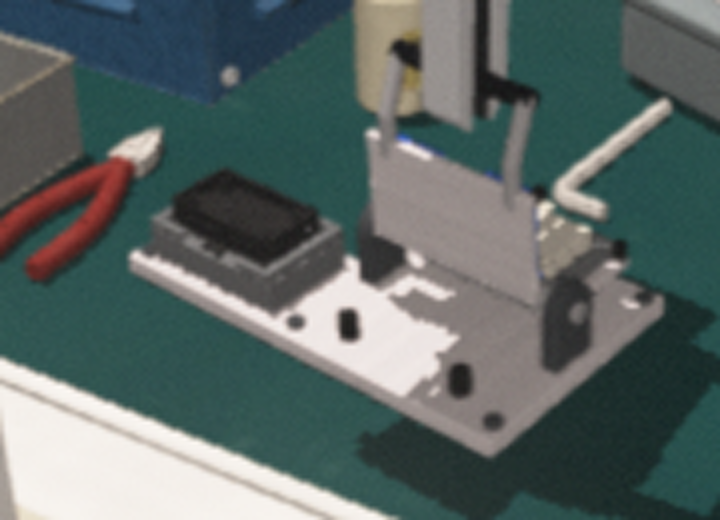

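```bash

python3 -m handwheel '[[[0,-11,0],0,1],[[4,-24,0],0,1],[[9,-37,0],0,1],[[15,-49,0],0,1],[[23,-59,0],0,1]]' 10
python3 - <<'E'
from h import *
rel(bar([48,40,32,24,16,10,5,0]),-98)
E
```

```text
time_s: 16.55
ee_pos: [0.5581, 0.1229, 0.1038]
eef_rot: [-2.874, 1.548, 0.13]
force: [-1.7, -2.8, 0.2]
grip_width: 0.0093
t 16.55 tcp [0.5581 0.1229 0.1038] y -97.9 F [-1.7 -2.8  0.2] w 0.0093 q6 1.86
[-1, 1, -2] 0.0
[9, -9, -1] 0.0
[20, -17, -1] 0.0
[32, -23, -1] 0.0
[45, -28, -1] 0.0
[55, -30, 0] 0.0
[64, -31, 0] 0.0
[72, -31, 0] 0.0
```

```bash

python3 -m handwheel '[[[9,-9,0],0,1],[[20,-17,0],0,1],[[32,-23,0],0,1],[[45,-28,0],0,1],[[55,-30,0],0,1]]' 10
python3 -m handwheel '[[[7,-1,0],0,1],[[13,-1,0],0,1],[[17,-1,0],0,1],[[19,-1,0],0,1],[[19,-1,0],0,1]]' 10
python3 - <<'E'
from h import *
rel(bar([0]),-98)
E
```

```text
time_s: 17.05
ee_pos: [0.5631, 0.1532, 0.0475]
eef_rot: [-2.868, 1.549, 0.136]
force: [-4.4, -2.4, 1.0]
grip_width: 0.0093
time_s: 17.55
ee_pos: [0.5648, 0.1541, 0.0298]
eef_rot: [-2.863, 1.546, 0.14]
force: [-2.2, -2.6, 9.6]
grip_width: 0.0097
t 17.55 tcp [0.5648 0.1541 0.0298] y -97.9 F [-2.2 -2.6  9.6] w 0.0097 q6 1.91
[-2, 0, 1] 0.0
```

```bash

python3 -m handwheel '[[[2,0,0],0,1],[[4,0,0],0,1],[[4,0,0],0,1],[[4,0,0],0,1],[[1,0,0],0,1]]' 20
python3 -m handwheel '[[[0,0,0],0,0.3],[[0,0,0],0,0.3],[[0,0,0],0,0.3],[[0,0,0],0,0.3],[[0,0,0],0,0.3]]'
python3 -m handwheel '[[[-20,0,0],0,0.3],[[-50,0,0],0,0.3],[[-90,0,0],0,0.3],[[-130,0,0],0,0.3],[[-140,0,0],0,0.3]]'
python3 - <<'E'
from h import *
p,d=camera('wrist');cv2.imwrite('pics/w4.png',p[:320,200:])
q,e=camera('side');cv2.imwrite('pics/s6.png',cv2.resize(q[220:350,180:360],None,fx=4,fy=4,interpolation=cv2.INTER_CUBIC))
rel(bar([0]))
i=camera_info('wrist')
E
```

```text
time_s: 18.05
ee_pos: [0.5656, 0.154, 0.0298]
eef_rot: [-2.859, 1.543, 0.144]
force: [3.2, -1.5, -3.4]
grip_width: 0.0096
time_s: 18.55
ee_pos: [0.5656, 0.154, 0.0296]
eef_rot: [-2.857, 1.544, 0.146]
force: [-0.1, 0.1, -0.0]
grip_width: 0.0329
time_s: 19.05
ee_pos: [0.5631, 0.1538, 0.1741]
eef_rot: [-2.845, 1.537, 0.158]
force: [-0.1, 0.1, -0.3]
grip_width: 0.033
t 19.15 tcp [0.5623 0.1536 0.1709] y -97.9 F [-0.5 -0.8 -1.8] w 0.0331 q6 1.91
[139, 0, 2] 0.0
```

View pics/s6.png

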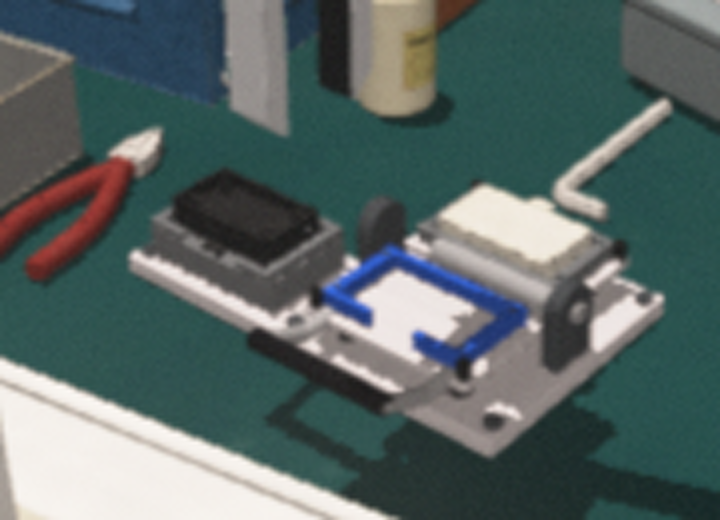

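```bash
python3 - <<'E'
from h import *
p,d=camera('top');i=camera_info('top');E=i['extrinsics']
v,u=np.mgrid[:480,:640];W=np.stack([(u-i['cx'])/i['fx'],(v-i['cy'])/i['fy'],np.ones_like(d)],-1)*d[...,None]@E[:3,:3].T+E[:3,3]
pw,dw=camera('wrist');j=camera_info('wrist');F=j['extrinsics']
Ww=np.stack([(u-j['cx'])/j['fx'],(v-j['cy'])/j['fy'],np.ones_like(dw)],-1)*dw[...,None]@F[:3,:3].T+F[:3,3]
NX=np.array([NY[1],-NY[0]])
for n,X in (('top',W),('wrist',Ww)):
    a=(X[...,:2]-N)@NX;b=(X[...,:2]-N)@NY;z=X[...,2]
    for nm,(a0,a1,b0,b1) in {'housing':(-25,25,-46,-24),'carrierfloor':(-25,25,26,44),'bar':(-28,28,95,101)}.items():
        m=(a*1e3>a0)&(a*1e3<a1)&(b*1e3>b0)&(b*1e3<b1)&(z>0.005)&(z<.1)
        if m.sum()<20: print(n,nm,'few',m.sum());continue
        c=np.linalg.lstsq(np.c_[a[m],b[m],np.ones(m.sum())],z[m],rcond=None)[0];print(n,nm,m.sum(),'slopes',np.round(c[:2],3),'medz',np.round(np.median(z[m]),4))
cv2.imwrite('pics/fin.png',np.hstack([cv2.resize(pw[20:310,300:520],None,fx=1.7,fy=1.7),cv2.resize(p[200:300,370:460],(374,493),interpolation=cv2.INTER_CUBIC)]))
E
```

```text
top housing 303 slopes [0.005 0.016] medz 0.0419
top carrierfloor 174 slopes [-0.002  0.07 ] medz 0.0258
top bar few 0
wrist housing 1457 slopes [-0.002  0.001] medz 0.0417
wrist carrierfloor 1076 slopes [-0.003  0.005] medz 0.0262
wrist bar 386 slopes [-0.001 -0.137] medz 0.0403
```

View pics/fin.png

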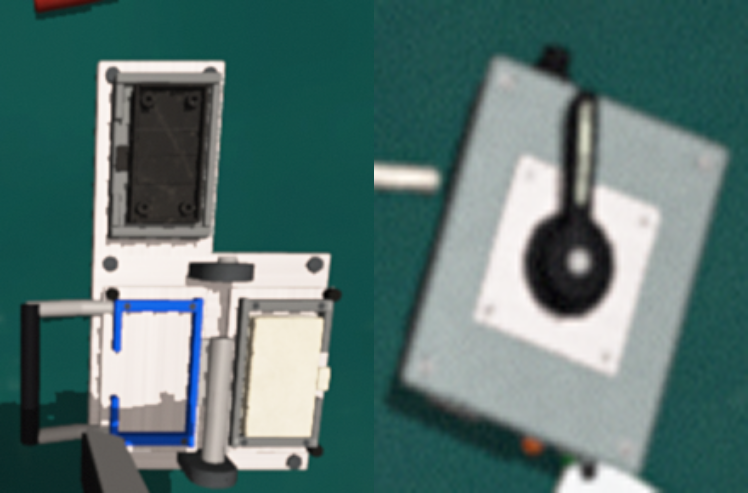

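```bash
python3 -c "
from station import *
print(hand_in(), get_obs()['time_s'])"
```

```text
the job is handed in; nothing more can be done
the job is handed in; nothing more can be done
```

The cream housing is now upside down in the receiving pocket, the torque selector is at click 3, and I handed the job in at about 19 s on the robot's clock.

- **Selector:** The carrier held the cream housing, so the setting was three clicks. I pushed the lever anticlockwise until it hit the end stop, where the force rose to about 38 N. A picture just after showed it at its anticlockwise end (measured 78°, against 84° expected). I then gripped it and turned it three clicks clockwise. It measured about 90° from the stop, which is click 3, and it was still there in the last picture.
- **Turn-over:** I swung the carrier over by its bar, pressed it closed on the receiving leaf with about 27 N, then swung it back, pressed it down and let go.
- **Final depth check (wrist camera):** The housing top and the carrier floor are both level to within 0.005 rad. The housing top reads 42 mm against 43 mm nominal, and the carrier floor about 1 mm low as well, so I take that as camera offset.
- **Bystanders:** The waiting black housing and the bystanders in view look unmoved in the last pictures. I did not measure their positions.

**Disagreements:** The bar was about 2–3 mm from where the cameras put it. I felt this as 24 N of side force on gripping and corrected for it. The top camera gave a 0.07 slope for the carrier floor, from only 174 pixels. I trusted the denser wrist view (0.005) instead.

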